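# Take a lithium cell from the rotary cell box with plastic tongs

### The job

Fetch the taller of the two lithium cells from the round cell box with the plastic tongs: turn the clear lid by its knob until its open window stands over the taller cell, then take the tongs out of their stand, reach down through the window, close them on the cell and lift it out. Finish while still holding the cell in the tongs, still, with its underside at least 10 cm above the bench and clear of everything else. Never touch a cell with the gripper itself, leave the short cell lying in its compartment, and do not disturb the charger, the phone and the plastic opener nearby.

Things in the scene. Friction and masses are not known exactly. Their poses are not given: they have to be found in the camera images.
- cell_box: Round white cell box screwed to the bench, 136 mm across; lid's top face 45 mm up, rim 46 mm. Origin: centre of underside. Six compartments round a hub of radius 13 mm: floor 4 mm, partitions up to 38 mm above the bench and 2 mm thick, outer wall's inside radius 65 mm. The cells stand 46 mm from the axis, in the compartments at +60 and -60 degrees about z from the box's -x axis, either way round.
- lid (a joint): Angle of the clear lid about the box's z axis, counterclockwise from above. 0: its window looks along the box's -x; +1.05 and -1.05: it stands over the compartments at +60 and -60 degrees. It starts within 0.25 of 0, has light friction (0.04 N m), stays where it is left, turns -3.1 to 3.1 and cannot be lifted off.
- window (a point): Middle of the lid's open window, on the lid's underside, 42 mm above the bench, 46 mm from the box's axis; x points from the window to the knob. The window is a sector of 54 degrees, 21 to 64 mm from the axis, about 40 mm wide at its middle, measured square to the radius.
- knob (a point): Middle of the top face of the lid's bar-shaped grip, on the box's axis, 69 mm above the bench. The bar is 40 mm long along the point's x axis (the line from window to knob), 13 mm wide along y, and stands 22 mm over a round hub 5 mm thick and 41 mm across on the lid. A white line on its top points to the window.
- tall_cell: The taller cell: black-sleeved steel cylinder 17 mm in diameter, 34.5 mm high including the nub on top, about 17 g, standing upright on the compartment's floor. Origin: centre of its underside, z up along its axis.
- tall_cell_mid (a point): Point on the tall cell's axis, 17 mm above its underside.
- short_cell: The short cell: bare steel cylinder 16 mm in diameter, 11 mm high, standing in its compartment. Origin: centre of its underside. To be left alone.
- tongs: Black plastic tongs, 139 mm long, 40 g, upright in the stand, tips down, sprung bow on top. Origin: midway between the tips; z up to the bow; y: the line along which the legs close. Legs hinge 128 mm above the tips; each is 3 mm thick, 14 mm wide along x from 53 mm up, 10 mm below. At rest the tips stand 30 mm apart (36 mm over the outsides), sprung open.
- tongs_grip (a point): Where to grip: on the tongs' middle line, 90 mm above the tips, 49 mm below the bow's top. Over the legs' outsides they measure 26 mm here at rest and 22 mm when closed on the tall cell: 1 mm of squeeze narrows the gap at the tips by 3.4 mm. The spring resists with about 4 N at rest, 6 N on the tall cell.
- tongs_tip (a point): Point midway between the two tips of the tongs (the origin of the tongs).
- tongs_left (a joint): How far each leg of the tongs is swung in (rad): 0 at rest (tips 30 mm apart), about 0.05 on the tall cell, 0.12 at the stop, with the tips nearly together. Both legs move alike.
- tongs_stand: White plastic block fixed on the bench's 2.4 mm thick dark mat, 33 mm (x) by 60 mm (y), 56 mm high, with a foot 56 by 92 mm, 6 mm thick. One upright slot, 12.5 mm (x) by 40 mm (y), goes from the top down to 6 mm above its underside; the tongs stand in it on their tips. Origin: centre of its underside.
- charger: Bystander: white charger block 61 x 44 x 28 mm. Origin: centre of its underside. Fixed furniture to keep clear of: an open bin right of the charger and behind the tongs stand, walls up to 155 mm high; a tall photo stand (170 mm wide, 390 mm high) about 0.59 m ahead and 0.31 m left of the base, between where the arm starts and the work: pass it on the robot's side.
- phone: Bystander: black phone 153 x 74 x 9 mm lying flat. Origin: centre of its underside.
- opener: Bystander: flat plastic case opener 35 x 118 x 9 mm. Origin: centre of its underside.
Mind the look-alikes: they are no part of the job. There is more than one size of the tongs; the job needs the larger.

How it is judged:
By the outcome, as a careful person would: the job done as asked, in the order asked, and still so for the second after the job is handed in, while the arm keeps its last pose, push and grip.
It also fails if it takes over 61 s, if anything falls off the work surface, if the arm or the gripper's body presses on something with over 40 N, if the wrist force passes 120 N, or if a joint passes its speed limit or range.

### The arm

A 6-joint arm with a two-finger parallel gripper is mounted at the origin on a cart in front of the work surface, level with it; the furniture and walls round the work are solid. World frame = base frame: x ahead of the robot, y to its left, z up, the work surface at z = 0. Lengths are in m, angles in degrees, forces in N, time in s.
With the tool pointing down it reaches from about 0.4 to 0.825 m from the base axis. Payload 7 kg.
Tool frame: the origin (TCP) lies on the centre line of the jaws, within the pads' length; the fingertips stand 22 mm ahead of it and the grasp point (between the pads) lies 3 mm ahead of it; z points along the fingers, y is the line along which they close (so a half turn about z gives the same grasp; the last joint's range is limited). The gripper opens to 88 mm and grips with 3 to 60 N. Pads are 19 mm wide; open, the fingers measure 130 mm over their backs; the gripper's body (78 mm by 193 mm) begins 47 mm behind the grasp point.
Start: joints at [89.444, 20.546, 0.682, 0, -70.136, -16.507], TCP at [0.198, 0.645, 0.225] pointing down, gripper open.
Joint ranges: [-176.03, 176.03], [-82.01, 121.73], [-58.28, 71.71], [-173.87, 95.51], [-174.79, -0.11], [-173.66, 173.66]. Speed limits (degrees/s): [136.94, 136.94, 172.46, 180, 180, 180].

### API

Orientations are given as [roll, pitch, yaw] about the fixed x, y, z axes, in that order (R = Rz(yaw) Ry(pitch) Rx(roll)).
In Python, from plant import get_state, cams, r gives the robot as it stands.
- The arm moves only by the tool apply_moves, never from a script. Its argument "targets" is a list of rows, each an object with "dp": the shift along the world's x, y, z in m, a list of three; "yaw": the turn about the world's z in degrees. In form: [{"dp": [x, y, z], "yaw": yaw}, ...]. A call has 1 to 20 rows; each row is the pose to reach, as a shift and turn from the pose commanded when the call began; what a row does not reach only later rows make up. A row lasts 1/12 s, in which the tool goes at most 41.7 mm and 7.16 degrees, less where a joint would pass 70% of its speed; a pose out of reach is approached as far as the arm can. A call with a gripper value outside its range is refused whole. "grip" is the gripper command: -1 is fully open, 1 is shut, values between are in proportion, set as the call begins (left out, the last holds). The fingers move at their own pace and stop on an object; "squeeze" is the grip in N (left out, the last holds). Time passes only in rows, so rows that repeat a pose let the fingers close. It gives the time, the measured TCP pose, the force, the opening and the grip force at its end, in the units of the state.
- get_state(): the state, without advancing time (a new reading comes with each control period).
- cams.capture(name): name is "scene" or "side" or "wrist"; returns a dict with "image" (384x512x3 uint8, red, green, blue), "range_z" (384x512 float32, m along the optical axis (not along the pixel's ray), 0 where there is no reading), "fx", "fy", "cx", "cy" (pixels), "k1" (the pictures are not rectified: a ray, as slopes to the right and down, at radius r is drawn at 1 + k1 r^2 times it, then the intrinsics apply), "R" (3x3) and "t" (3): a world point X has camera coordinates R X + t; the wrist camera has in their place "T_tool_cam" (4x4, takes a point from camera to tool coordinates, whose origin is the TCP and whose axes are the flange's). Camera axes: x right, y down, z forward; pixel columns grow to the right and rows downward; lengths in m; the calibration is good to about 2 mm. A picture is of the moment at which its call begins: read the wrist's pose just before it.
- r.close_job(): hands the job in; it is judged then, once.
The state is a dict: "time_s": time; "joints": joint angles; "qd": joint speeds; "joint_torque": joint torques, N m; "tcp_pos": TCP position; "eef_rot": TCP orientation; "contact_force": force on the tool from outside, world axes, zero at the start; "moment": the same for the moment, N m; "gripper_width": finger opening in m; "gripper_force": force on a finger pad.
Only numpy, scipy, OpenCV 4.12 (cv2) and the standard library are available. Lean on these libraries where they do the work, as an engineer would, in place of code of your own. Each camera call takes 0.05 s, during which the arm holds its last target. There are 200 camera calls.

## Working session

There is one attempt and no reset: what is moved stays moved. The work goes in short steps, Python scripts to look and compute and a tool call to move; the robot and the scene stay as the last step left them, time stands still between calls to the robot, and variables do not carry over. Pictures are saved under pics/ and viewed, at most 10 in all, crops included, and the job is handed in when it is done.

Besides the shell and the picture viewer there is one more tool, called after "Call:" as name(argument=value, ...), one argument or row to a line, values as JSON. apply_moves: Moves the arm, as the interface text tells. Its arguments: {"type":"object","properties":{"targets":{"type":"array","items":{"type":"object","properties":{"dp":{"type":"array","items":{"type":"number"}},"yaw":{"type":"number"}}}},"grip":{"type":"number"},"squeeze":{"type":"number"}},"required":["targets"]}

```bash
ls; mkdir -p pics; python3 - <<'E'
from plant import get_state,cams,r
import cv2,numpy as np
print(get_state())
ims=[]
for n in["scene","side"]:
    c=cams.capture(n); np.savez(f"pics/{n}0.npz",**c); 
    print(n,{k:c[k] for k in c if k not in("image","range_z")})
    cv2.imwrite(f"pics/{n}0.png",cv2.resize(c["image"][:,:,::-1],(800,600)))
E
```

```text
pics
{'time_s': 0.0, 'joints': array([ 8.94452438e+01,  2.05931858e+01,  6.31125474e-01, -2.17118876e-02,
       -7.01372163e+01, -1.65067625e+01]), 'qd': array([ 0.07600505, -0.05396057,  0.00885877,  0.03323486,  0.01453078,
       -0.01489625]), 'joint_torque': array([ 3.20988611e-04, -5.82713485e+01,  2.93054563e+01,  6.99708447e+00,
        6.95720402e-03, -1.49336333e-04]), 'tcp_pos': array([0.19791671, 0.64477819, 0.22367783]), 'eef_rot': array([ 1.79899015e+02, -8.64133549e-03, -1.70689059e+01]), 'contact_force': array([ 0.7261059 , -0.54917965, -0.00964471]), 'moment': array([0.04534227, 0.00572629, 0.0142345 ]), 'gripper_force': 0.0, 'gripper_width': 0.08787868281514145}
scene {'fx': 389.58606841175464, 'fy': 389.58606841175464, 'cx': 247.2151602728672, 'cy': 193.57895217779225, 'k1': -0.055452968453627426, 'R': array([[ 0.86313337, -0.50491173, -0.00805836],
       [-0.33560043, -0.56163012, -0.75626977],
       [ 0.37732366,  0.65546606, -0.65421029]]), 't': array([-0.6011114 ,  0.10663583,  0.91325105])}
side {'fx': 446.12658163320674, 'fy': 446.12658163320674, 'cx': 254.24916391098458, 'cy': 189.04711389801923, 'k1': 0.050622107358040395, 'R': array([[-0.84488752, -0.53469977, -0.01616296],
       [-0.33276327,  0.54898154, -0.76673847],
       [ 0.41884805, -0.64242932, -0.64175609]]), 't': array([0.2928533 , 0.42111981, 0.72404703])}
```

View pics/scene0.png

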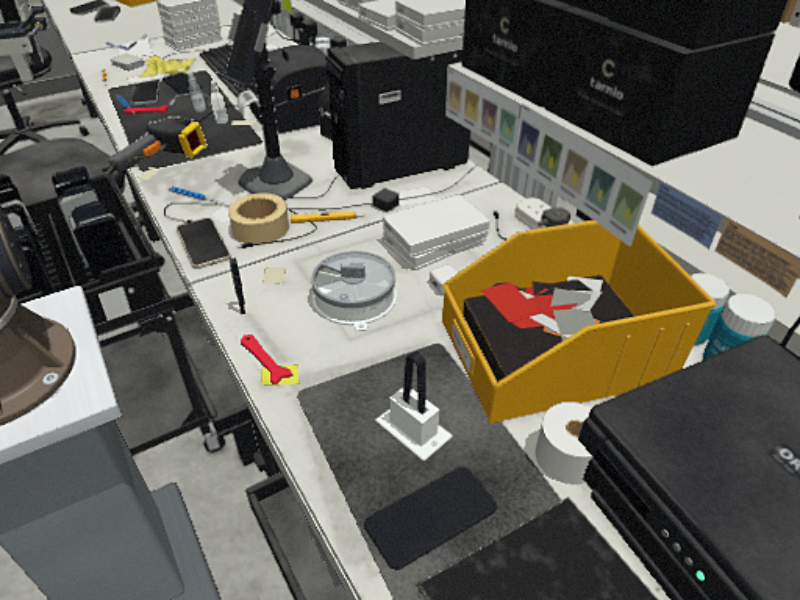

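View pics/side0.png

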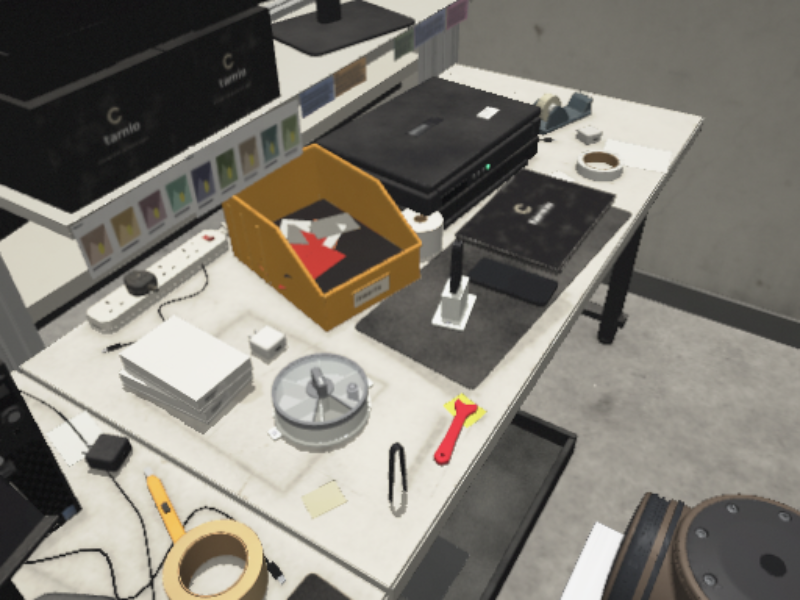

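The scene view shows the box at (353,285), the tongs in their stand at (415,400) and a smaller free-standing pair of tongs at (238,285). The phone is at (430,515), the opener (red) at (268,360) and the charger at (443,280). The side view shows the same things.

```bash
cat > h.py <<'E'
import numpy as np,cv2
from scipy.spatial.transform import Rotation as Ro
def cal(c,st=None):
    K=np.array([[c["fx"],0,c["cx"]],[0,c["fy"],c["cy"]],[0,0,1.]]);D=np.array([float(c["k1"]),0,0,0])
    if "R" in c: R,t=c["R"],c["t"]
    else:
        T=np.eye(4);T[:3,:3]=Ro.from_euler("xyz",st["eef_rot"],degrees=True).as_matrix();T[:3,3]=st["tcp_pos"]
        M=np.linalg.inv(T@c["T_tool_cam"]);R,t=M[:3,:3],M[:3,3]
    return K,D,np.array(R),np.array(t)
def rays(px,C):
    K,D,R,t=C
    u=cv2.undistortPoints(np.array(px,float).reshape(-1,1,2),K,D).reshape(-1,2)
    return -R.T@t,np.c_[u,np.ones(len(u))]@R
def onz(px,z,C):
    o,d=rays(px,C); return o+d*((z-o[2])/d[:,2])[:,None]
def proj(P,C):
    K,D,R,t=C
    return cv2.projectPoints(np.array(P,float).reshape(-1,1,3),cv2.Rodrigues(R)[0],t,K,D)[0].reshape(-1,2)
def two(p1,C1,p2,C2):
    o1,d1=rays([p1],C1);o2,d2=rays([p2],C2);d1=d1[0];d2=d2[0]
    s=np.linalg.lstsq(np.c_[d1,-d2],o2-o1,rcond=None)[0]
    a,b=o1+s[0]*d1,o2+s[1]*d2
    return (a+b)/2,np.linalg.norm(a-b)
E
python3 - <<'E'
from h import *
np.set_printoptions(precision=4,suppress=True)
S=np.load("pics/scene0.npz");D=np.load("pics/side0.npz");CS,CD=cal(S),cal(D)
k=.64
for n,a,b in[("knob",(353,267),(319,372)),("standtop",(414,398),(455,288)),("bow",(415,353),(459,240)),("smallbow",(236,260),(398,446)),("smallfoot",(242,310),(398,503)),("charger",(443,280),(268,340)),("photostand?",(265,20),(0,0))]:
    if b!=(0,0):print(n,*two(np.array(a)*k,CS,np.array(b)*k,CD))
# boxtop
for n,c,C in(("s",S,CS),("d",D,CD)):
    print(n, onz(np.array([[353,285],[270,185]] if n=="s" else [[319,385]])*k,.0,C))
    # crops
    x=(cv2.resize(c["image"][:,:,::-1],None,fx=1,fy=1))
    q=proj([[*two(np.array((353,267))*k,CS,np.array((319,372))*k,CD)[0]]],C)[0].astype(int)
    q2=proj([[*two(np.array((414,398))*k,CS,np.array((455,288))*k,CD)[0]]],C)[0].astype(int)
    A=[cv2.resize(x[v-40:v+40,u-50:u+50],(400,320),interpolation=cv2.INTER_CUBIC) for u,v in(q,q2)]
    cv2.imwrite(f"pics/c_{n}.png",np.hstack(A))
a,b=cv2.imread("pics/c_s.png"),cv2.imread("pics/c_d.png")
cv2.imwrite("pics/c.png",cv2.resize(np.vstack([a,b]),(750,600)))
E
```

```text
knob [ 0.559  -0.1309  0.0684] 0.003627858515147494
standtop [ 0.4954 -0.4111  0.0587] 0.0069247240504181655
bow [ 0.493  -0.417   0.1514] 0.001567562965847423
smallbow [ 0.3851 -0.0601  0.1001] 0.007148168606327988
smallfoot [ 0.3807 -0.0519 -0.008 ] 0.004449209372643721
charger [ 0.7057 -0.1817  0.0166] 0.005247830630860676
s [[ 0.5719 -0.0975  0.    ]
 [ 0.5782  0.3033  0.    ]]
d [[ 0.5895 -0.1588  0.    ]]
```

View pics/c.png

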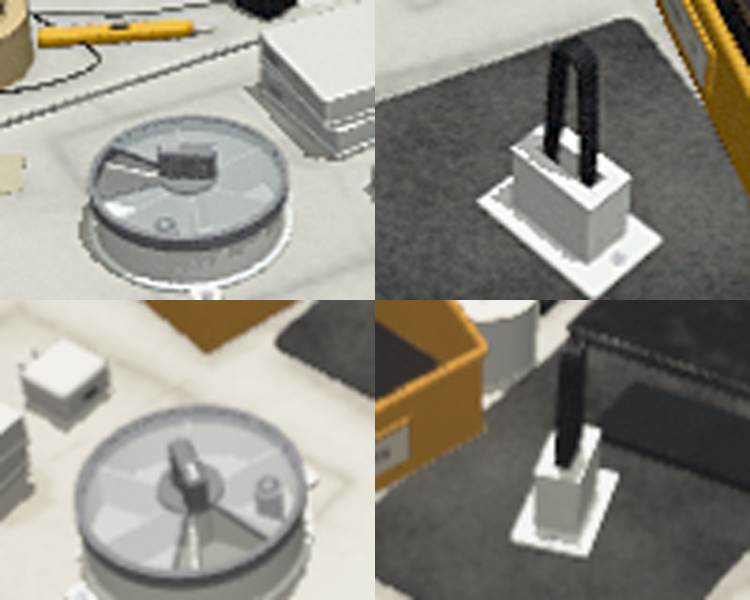

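The scene crop shows the large tongs in the stand, whose bow top is at z 0.151 m, as the 139 mm tongs should be. The free-standing pair at (236,260) is only about 100 mm high, so it is the look-alike. In the box, one cell shows at scene crop (165,225) and side crop (270,495). I'll go over for a wrist view, passing the photo stand on the robot's side.

Call:
apply_moves(
  targets=[
    {"dp": [-0.012,-0.036,0.012],"yaw": 7},
    {"dp": [-0.024,-0.072,0.025],"yaw": 14},
    {"dp": [-0.036,-0.108,0.037],"yaw": 21},
    {"dp": [-0.047,-0.143,0.05],"yaw": 28},
    {"dp": [-0.059,-0.179,0.062],"yaw": 35},
    {"dp": [-0.071,-0.215,0.075],"yaw": 42},
    {"dp": [-0.029,-0.228,0.075],"yaw": 42},
    {"dp": [0.006,-0.244,0.075],"yaw": 42},
    {"dp": [0.04,-0.263,0.075],"yaw": 42},
    {"dp": [0.073,-0.286,0.075],"yaw": 42},
    {"dp": [0.103,-0.311,0.075],"yaw": 42},
    {"dp": [0.131,-0.338,0.075],"yaw": 42},
    {"dp": [0.157,-0.368,0.075],"yaw": 42},
    {"dp": [0.179,-0.4,0.075],"yaw": 42},
    {"dp": [0.199,-0.434,0.075],"yaw": 42},
    {"dp": [0.216,-0.469,0.075],"yaw": 42},
    {"dp": [0.23,-0.506,0.075],"yaw": 42},
    {"dp": [0.24,-0.544,0.075],"yaw": 42},
    {"dp": [0.248,-0.582,0.075],"yaw": 42},
    {"dp": [0.251,-0.621,0.075],"yaw": 42},
  ],
)

```text
time_s: 1.77
tcp_pos: [0.4493, 0.0224, 0.2994]
eef_rot: [-180.0, 0.0, 24.9]
contact_force: [0.5, 0.5, 1.0]
gripper_width: 0.0876
gripper_force: 0.0
```

```bash
python3 - <<'E'
from plant import get_state,cams
from h import *
np.set_printoptions(precision=4,suppress=True)
st=get_state();print(st["tcp_pos"],st["eef_rot"],st["joints"])
c=cams.capture("wrist");C=cal(c,st);print(c["T_tool_cam"],C[0],C[1]);print(proj([[.559,-.131,.045],[.495,-.414,.056]],C))
print(onz([[256,192]],.0,C))
S=np.load("pics/scene0.npz");D=np.load("pics/side0.npz")
k=.64
CS,CD=cal(S),cal(D)
def crop(p,q):# p crop montage px (375x300 tiles) -> image px ; q crop centre
    return [q[0]-50+p[0]*100/375,q[1]-40+p[1]*80/300]
q=two(np.array((353,267))*k,CS,np.array((319,372))*k,CD)[0]
qs=proj([q],CS)[0].astype(int);qd=proj([q],CD)[0].astype(int)
ps=crop((165,225),qs);pd=crop((270,485-300),qd)
print(two(ps,CS,pd,CD))
ws=crop((128,165),qs);wd=crop((225,540-300),qd)
print(onz([ws],.042,CS),onz([wd],.042,CD))
E
```

```text
[0.4493 0.0224 0.2994] [-179.9989    0.0259   24.9364] [ 28.0896  -3.8864 -18.8507  -0.0026 -75.0615  86.8475]
[[-0.0006 -0.9573 -0.2891  0.0764]
 [ 1.     -0.0006  0.     -0.0003]
 [-0.0002 -0.2891  0.9573 -0.1594]
 [ 0.      0.      0.      1.    ]] [[299.3936   0.     252.4929]
 [  0.     299.3936 186.3513]
 [  0.       0.       1.    ]] [0.0155 0.     0.     0.    ]
[[389.216  127.4251]
 [533.4086 249.1016]]
[[ 0.3864 -0.0127  0.    ]]
(array([ 0.5236, -0.1578,  0.0364]), np.float64(0.002976743229729772))
[[ 0.5301 -0.0916  0.042 ]] [[ 0.5162 -0.1041  0.042 ]]
```

Call:
apply_moves(
  targets=[
    {"dp": [0.021,-0.024,-0.016]},
    {"dp": [0.042,-0.048,-0.033]},
    {"dp": [0.063,-0.072,-0.05]},
    {"dp": [0.085,-0.097,-0.067]},
    {"dp": [0.106,-0.121,-0.083]},
    {"dp": [0.127,-0.145,-0.1]},
    {"dp": [0.127,-0.145,-0.1]},
    {"dp": [0.127,-0.145,-0.1]},
  ],
)

```text
$.targets[0]: bad value
```

```bash
python3 - <<'E'
from plant import get_state,cams
from h import *
import pickle
st=get_state();c=cams.capture("wrist");pickle.dump((st,c),open("pics/w1.pkl","wb"))
print(st["tcp_pos"],st["joints"])
cv2.imwrite("pics/w1.png",cv2.resize(c["image"][:,:,::-1],(800,600),interpolation=cv2.INTER_CUBIC))
E
```

```text
[0.44858138 0.01736654 0.29943407] [ 2.75656945e+01 -3.95324738e+00 -1.89281926e+01  6.13051419e-02
 -7.51362742e+01  8.72110890e+01]
```

View pics/w1.png

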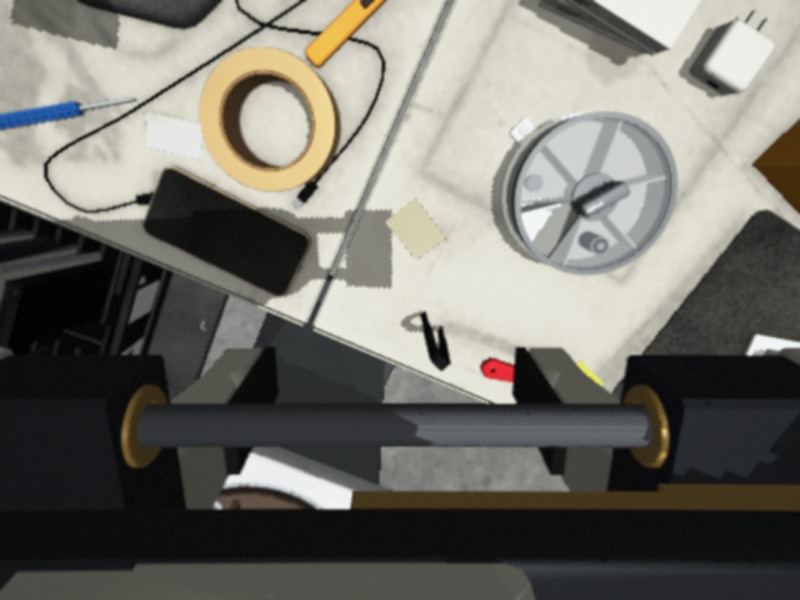

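The wrist view shows the box at (595,192), with its window to the lower left at (540,222). The tall cell is at (597,242) and the short, flat one at (535,183). I'll take a closer look with the box right under the camera.

Call:
apply_moves(
  targets=[
    {"dp": [0.007,-0.031,-0.016],"yaw": 0},
    {"dp": [0.014,-0.062,-0.033],"yaw": 0},
    {"dp": [0.021,-0.093,-0.05],"yaw": 0},
    {"dp": [0.027,-0.125,-0.067],"yaw": 0},
    {"dp": [0.034,-0.156,-0.083],"yaw": 0},
    {"dp": [0.041,-0.187,-0.1],"yaw": 0},
    {"dp": [0.041,-0.187,-0.1],"yaw": 0},
    {"dp": [0.041,-0.187,-0.1],"yaw": 0},
  ],
)

```text
time_s: 2.53
tcp_pos: [0.4892, -0.1639, 0.198]
eef_rot: [-179.9, 0.2, 24.8]
contact_force: [1.2, -0.7, 1.1]
gripper_width: 0.0876
gripper_force: 0.0
```

```bash
python3 - <<'E'
from plant import get_state,cams
from h import *
import pickle
st=get_state();c=cams.capture("wrist");pickle.dump((st,c),open("pics/w2.pkl","wb"))
print(st["tcp_pos"],st["eef_rot"],st["joints"])
cv2.imwrite("pics/w2.png",cv2.resize(c["image"][:240,:,::-1],(800,375),interpolation=cv2.INTER_CUBIC))
E
```

```text
[ 0.48920268 -0.1638526   0.19795333] [-179.91266266    0.18792287   24.76398988] [ 3.29709087e+00  6.80989208e+00 -2.12706367e+01 -1.41472684e-02
 -6.21263207e+01  1.11473393e+02]
```

View pics/w2.png

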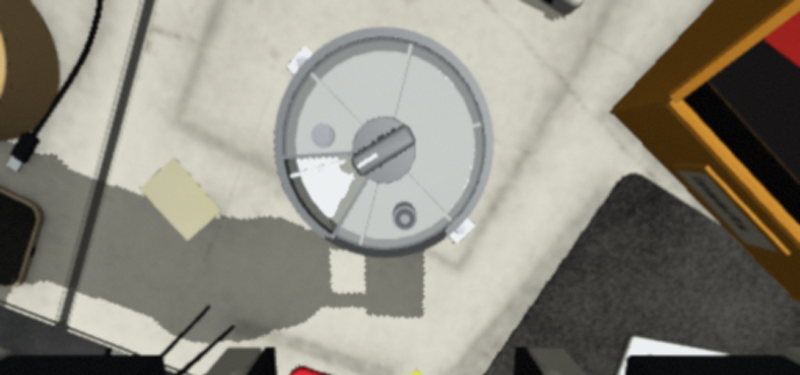

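The box is centred near (384,142). The knob bar runs from (355,165) to (414,130), with its white line pointing to the window at (325,185). The tall cell's top is at (404,213) and the short cell's at (323,135).

```bash
python3 - <<'E'
from h import *
import pickle
np.set_printoptions(precision=4,suppress=True)
st,c=pickle.load(open("pics/w2.pkl","rb"));C=cal(c,st);k=.64
# rim ellipse: edge pixels ->world plane -> circle
im=c["image"];g=cv2.cvtColor(im,cv2.COLOR_RGB2GRAY)
kn=onz([[384*k,147.5*k]],.069,C)[0]
rim=onz(np.array([[275,142],[493,142],[384,27],[384,257]])*k,.046,C);print(rim,rim.mean(0),"knob",kn)
tc=onz([np.array([404,213])*k],.0385,C)[0];sc=onz([np.array([323,135])*k],.015,C)[0]
b=(rim[:2].mean(0)+0*kn);
cx=(onz(np.array([[384,142]])*k,.046,C)[0]+kn)/2;print("cen",cx)
for n,p in(("tall",tc),("short",sc)):
    d=p-cx;print(n,p,np.hypot(*d[:2]),np.degrees(np.arctan2(d[1],d[0])))
# knob bar ends on top: box centre line
e=onz(np.array([[355,165],[414,130]])*k,.069,C);d=e[0]-e[1];print("bar",np.hypot(*d[:2]),np.degrees(np.arctan2(d[1],d[0])))
# window edges: 
w=onz(np.array([[292,160],[298,195],[332,220],[355,180],[325,185]])*k,.042,C);
d=w-cx;print("win",np.degrees(np.arctan2(d[:,1],d[:,0])),np.hypot(d[:,0],d[:,1]))
# short cell by HSV? skip; bright white line orientation
E
```

```text
[[ 0.5304 -0.0611  0.046 ]
 [ 0.5881 -0.1862  0.046 ]
 [ 0.6181 -0.0971  0.046 ]
 [ 0.4916 -0.1543  0.046 ]] [ 0.5571 -0.1247  0.046 ] knob [ 0.5565 -0.1255  0.069 ]
cen [ 0.5579 -0.1245  0.0575]
tall [ 0.5234 -0.1546  0.0385] 0.04578177244134756 -139.0142474069043
short [ 0.5459 -0.0826  0.015 ] 0.04367594267993248 106.03494585078126
bar 0.039964058655468086 144.1367502863788
win [123.6589 143.5937 168.2334 163.1177 147.3737] [0.0607 0.0657 0.0599 0.0294 0.0467]
```

Call:
apply_moves(
  targets=[
    {"dp": [0.008,0.004,0],"yaw": -7},
    {"dp": [0.016,0.009,-0.01],"yaw": -14},
    {"dp": [0.024,0.013,-0.02],"yaw": -21},
    {"dp": [0.032,0.018,-0.03],"yaw": -28},
    {"dp": [0.04,0.022,-0.04],"yaw": -35},
    {"dp": [0.048,0.027,-0.05],"yaw": -42},
    {"dp": [0.056,0.032,-0.06],"yaw": -49},
    {"dp": [0.064,0.036,-0.07],"yaw": -56},
    {"dp": [0.067,0.038,-0.08],"yaw": -59.5},
    {"dp": [0.067,0.038,-0.1],"yaw": -59.5},
    {"dp": [0.067,0.038,-0.112],"yaw": -59.5},
    {"dp": [0.067,0.038,-0.123],"yaw": -59.5},
    {"dp": [0.067,0.038,-0.123],"yaw": -59.5},
    {"dp": [0.067,0.038,-0.123],"yaw": -59.5},
  ],
)

```text
time_s: 3.75
tcp_pos: [0.5572, -0.124, 0.077]
eef_rot: [180.0, -0.0, -34.5]
contact_force: [-0.3, 0.4, 1.0]
gripper_width: 0.0877
gripper_force: 0.0
```

Call:
apply_moves(
  targets=[
    {"dp": [0,0,0],"yaw": 0},
    {"dp": [0,0,0],"yaw": 0},
    {"dp": [0,0,0],"yaw": 0},
    {"dp": [0,0,0],"yaw": 0},
    {"dp": [0,0,0],"yaw": 0},
    {"dp": [0,0,0],"yaw": 0},
    {"dp": [0,0,0],"yaw": 0},
    {"dp": [0,0,0],"yaw": 0},
  ],
  grip=1,
  squeeze=10,
)

```text
time_s: 4.42
tcp_pos: [0.557, -0.1248, 0.0767]
eef_rot: [180.0, 0.0, -34.6]
contact_force: [-0.0, 0.2, 0.4]
gripper_width: 0.0402
gripper_force: 0.0
```

Call:
apply_moves(
  targets=[
    {"dp": [0,0,0],"yaw": 0},
    {"dp": [0,0,0],"yaw": 0},
    {"dp": [0,0,0],"yaw": 0},
    {"dp": [0,0,0],"yaw": 0},
    {"dp": [0,0,0],"yaw": 0},
    {"dp": [0,0,0],"yaw": 0},
    {"dp": [0,0,0],"yaw": 0},
  ],
)

```text
time_s: 5.0
tcp_pos: [0.5571, -0.1247, 0.0767]
eef_rot: [-180.0, -0.0, -34.6]
contact_force: [-0.3, -0.4, 0.2]
gripper_width: 0.001
gripper_force: 0.0
```

```bash
python3 - <<'E'
from plant import get_state,cams
from h import *
st=get_state();print(st["gripper_width"],st["tcp_pos"])
A=[]
for n in("scene","side"):
    c=cams.capture(n);C=cal(c);u,v=proj([[.557,-.125,.08]],C)[0].astype(int);print(u,v)
    A.append(cv2.resize(c["image"][v-45:v+35,u-50:u+50,::-1],(400,320),interpolation=cv2.INTER_CUBIC))
cv2.imwrite("pics/c2.png",np.hstack(A))
E
```

```text
0.0009544434151473191 [ 0.5570882  -0.12472817  0.07665494]
224 165
203 236
```

View pics/c2.png

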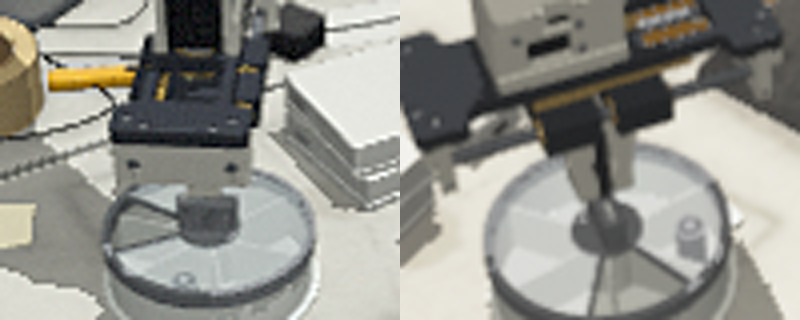

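```bash
python3 - <<'E'
from plant import get_state,cams
from h import *
import pickle
np.set_printoptions(precision=4,suppress=True)
st,c=pickle.load(open("pics/w2.pkl","rb"));C=cal(c,st)
def z(c,C,u,v):
    o,d=rays([[u,v]],C);return o+d[0]*np.median(c["range_z"][int(v)-1:int(v)+2,int(u)-1:int(u)+2])
print("knob",z(c,C,384*.64,150*.64),"bench",z(c,C,210*.64,100*.64))
for n in("scene","side"):
    c=cams.capture(n);C=cal(c)
    for u,v in([(226,160),(226,164),(226,168),(226,171),(226,174)] if n=="scene" else [(203,225),(203,232),(203,238),(203,241),(203,245)]):print(n,u,v,z(c,C,u,v))
E
```

```text
knob [ 0.5552 -0.126   0.0684] bench [ 0.5334  0.001  -0.0006]
scene 226 160 [ 0.522  -0.2071  0.1622]
scene 226 164 [ 0.5213 -0.2073  0.1515]
scene 226 168 [ 0.5538 -0.1398  0.0838]
scene 226 171 [ 0.5577 -0.1309  0.067 ]
scene 226 174 [ 0.5572 -0.1311  0.0576]
side 203 225 [ 0.5289 -0.0976  0.1543]
side 203 232 [ 0.5505 -0.1185  0.1047]
side 203 238 [ 0.5515 -0.1172  0.0866]
side 203 241 [ 0.5568 -0.1217  0.0703]
side 203 245 [ 0.5517 -0.1146  0.0667]
```

```bash
python3 - <<'E'
from plant import get_state,cams
from h import *
import pickle
np.set_printoptions(precision=4,suppress=True)
c2=cams.capture("wrist")
for nm,c in(("open",pickle.load(open("pics/w2.pkl","rb"))[1]),("closed",c2)):
    T=c["T_tool_cam"];K=cal({**c,"R":np.eye(3),"t":np.zeros(3)})
    v,u=np.mgrid[150:384:2,0:512:2];u=u.ravel();v=v.ravel();z=c["range_z"][v,u]
    _,d=rays(np.c_[u,v],K);P=d*z[:,None];P=P@T[:3,:3].T+T[:3,3]
    ok=(z>0)&(abs(P[:,0])<.014)&(abs(P[:,1])<.07)
    for y0 in np.arange(-.07,.07,.01):
        m=ok&(P[:,1]>y0)&(P[:,1]<y0+.01)&(P[:,2]<.04)
        if m.any():print(nm,round(y0,3),m.sum(),"zmax",P[m,2].max().round(4),np.sort(P[m,2])[-4:])
cv2.imwrite("pics/w3.png",cv2.resize(c2["image"][:,:,::-1],(800,600)))
E
```

```text
open -0.07 18 zmax -0.0244 [-0.0345 -0.0309 -0.0293 -0.0244]
open -0.06 186 zmax -0.0071 [-0.0081 -0.0078 -0.0076 -0.0071]
open -0.05 704 zmax -0.0006 [-0.002  -0.0018 -0.001  -0.0006]
open 0.04 598 zmax -0.0015 [-0.0022 -0.0016 -0.0015 -0.0015]
open 0.05 172 zmax -0.0077 [-0.0078 -0.0078 -0.0077 -0.0077]
open 0.06 14 zmax -0.0329 [-0.0374 -0.0369 -0.0344 -0.0329]
closed -0.07 93 zmax 0.0338 [0.0332 0.0333 0.0333 0.0338]
closed -0.06 121 zmax 0.0339 [0.0336 0.0337 0.0339 0.0339]
closed -0.05 122 zmax 0.0336 [0.0335 0.0335 0.0335 0.0336]
closed -0.04 128 zmax 0.0336 [0.0335 0.0335 0.0336 0.0336]
closed -0.03 117 zmax 0.0342 [0.0333 0.0336 0.0337 0.0342]
closed -0.02 110 zmax 0.0336 [0.033  0.0331 0.0333 0.0336]
closed -0.01 202 zmax 0.0312 [0.0311 0.0312 0.0312 0.0312]
closed 0.0 259 zmax 0.0309 [0.0304 0.0305 0.0306 0.0309]
closed 0.01 116 zmax 0.0337 [0.0327 0.0327 0.0331 0.0337]
closed 0.02 125 zmax 0.0339 [0.0333 0.0334 0.0338 0.0339]
closed 0.03 122 zmax 0.0338 [0.0336 0.0337 0.0338 0.0338]
closed 0.04 124 zmax 0.034 [0.0337 0.0337 0.0338 0.034 ]
closed 0.05 119 zmax 0.0337 [0.0336 0.0336 0.0337 0.0337]
closed 0.06 127 zmax 0.0336 [0.0333 0.0333 0.0334 0.0336]
```

View pics/w3.png

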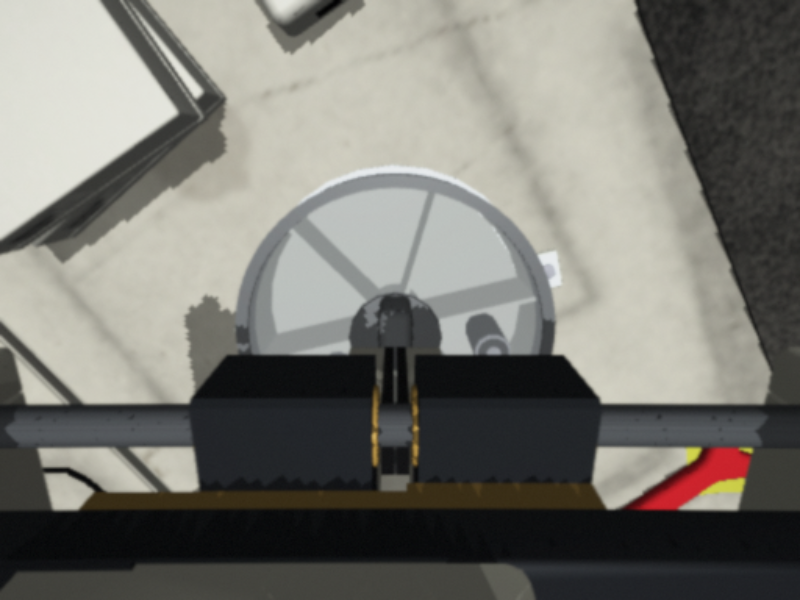

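The fingers closed just above the bar: the pictures put the tips about level with the TCP, not 22 mm ahead of it. I'll reopen, go lower in a small step, and watch the force.

Call:
apply_moves(
  targets=[
    {"dp": [0,0,0],"yaw": 0},
    {"dp": [0,0,0],"yaw": 0},
    {"dp": [0,0,0],"yaw": 0},
    {"dp": [0,0,0],"yaw": 0},
    {"dp": [0,0,0],"yaw": 0},
    {"dp": [0,0,0],"yaw": 0},
    {"dp": [0,0,0],"yaw": 0},
    {"dp": [0,0,-0.006],"yaw": 0},
    {"dp": [0,0,-0.013],"yaw": 0},
    {"dp": [0,0,-0.013],"yaw": 0},
    {"dp": [0,0,-0.013],"yaw": 0},
  ],
  grip=-0.1,
)

```text
time_s: 6.17
tcp_pos: [0.5564, -0.1248, 0.0628]
eef_rot: [179.9, 0.1, -34.6]
contact_force: [0.4, 0.2, 0.5]
gripper_width: 0.048
gripper_force: 0.0
```

Call:
apply_moves(
  targets=[
    {"dp": [0,0,0],"yaw": 0},
    {"dp": [0,0,0],"yaw": 0},
    {"dp": [0,0,0],"yaw": 0},
    {"dp": [0,0,0],"yaw": 0},
    {"dp": [0,0,0],"yaw": 0},
    {"dp": [0,0,0],"yaw": 0},
    {"dp": [0,0,0],"yaw": 0},
    {"dp": [0,0,0],"yaw": 0},
  ],
  grip=1,
)

```text
time_s: 6.83
tcp_pos: [0.5571, -0.1248, 0.0638]
eef_rot: [180.0, -0.0, -34.6]
contact_force: [-1.3, -0.9, 0.5]
gripper_width: 0.0129
gripper_force: 10.0
```

Now I have the bar (12.9 mm, 10 N). Turning the lid.

Call:
apply_moves(
  targets=[
    {"dp": [0,0,0],"yaw": 6},
    {"dp": [0,0,0],"yaw": 13},
    {"dp": [0,0,0],"yaw": 20},
    {"dp": [0,0,0],"yaw": 27},
    {"dp": [0,0,0],"yaw": 34},
    {"dp": [0,0,0],"yaw": 41},
    {"dp": [0,0,0],"yaw": 48},
    {"dp": [0,0,0],"yaw": 55},
    {"dp": [0,0,0],"yaw": 62},
    {"dp": [0,0,0],"yaw": 69},
    {"dp": [0,0,0],"yaw": 75.5},
    {"dp": [0,0,0],"yaw": 75.5},
    {"dp": [0,0,0],"yaw": 75.5},
  ],
)

```text
time_s: 7.92
tcp_pos: [0.5571, -0.1244, 0.0638]
eef_rot: [-180.0, -0.0, 40.7]
contact_force: [-0.7, 4.6, 2.8]
gripper_width: 0.0128
gripper_force: 10.0
```

Call:
apply_moves(
  targets=[
    {"dp": [0,0,0],"yaw": 0},
    {"dp": [0,0,0],"yaw": 0},
    {"dp": [0,0,0],"yaw": 0},
    {"dp": [0,0,0],"yaw": 0},
    {"dp": [0,0,0],"yaw": 0},
    {"dp": [0,0,0],"yaw": 0},
    {"dp": [0,0,0.03],"yaw": 0},
    {"dp": [-0.02,-0.01,0.07],"yaw": 0},
    {"dp": [-0.045,-0.025,0.1],"yaw": 0},
    {"dp": [-0.067,-0.038,0.13],"yaw": 0},
    {"dp": [-0.067,-0.038,0.136],"yaw": 0},
    {"dp": [-0.067,-0.038,0.136],"yaw": 0},
    {"dp": [-0.067,-0.038,0.136],"yaw": 0},
  ],
  grip=-0.2,
)

```text
time_s: 9.0
tcp_pos: [0.4902, -0.1628, 0.2002]
eef_rot: [179.9, -0.1, 40.9]
contact_force: [-1.2, 0.9, -1.3]
gripper_width: 0.0523
gripper_force: 0.0
```

```bash
python3 - <<'E'
from plant import get_state,cams
from h import *
import pickle
st=get_state();c=cams.capture("wrist");pickle.dump((st,c),open("pics/w4.pkl","wb"))
print(st["tcp_pos"],st["eef_rot"])
C=cal(c,st);u,v=proj([[.5575,-.1248,.045]],C)[0].astype(int);print(u,v)
u0,v0=max(u-75,0),max(v-75,0);print(u0,v0)
cv2.imwrite("pics/w4.png",cv2.resize(c["image"][v0:v0+150,u0:u0+150,::-1],(600,600),interpolation=cv2.INTER_CUBIC))
E
```

```text
[ 0.49019514 -0.16279255  0.20020596] [ 1.79941912e+02 -9.67040071e-02  4.08900352e+01]
268 96
193 21
```

View pics/w4.png

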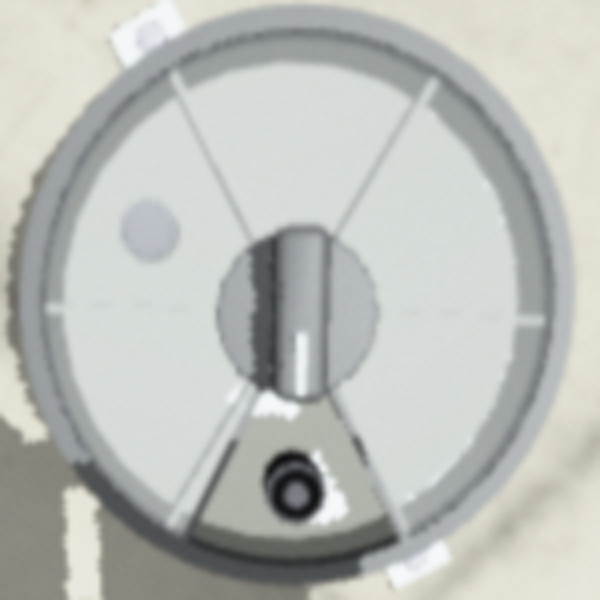

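The window now stands centred over the black tall cell at crop (296,492), with the short cell still lying at (150,230). Next, the tongs stand.

Call:
apply_moves(
  targets=[
    {"dp": [-0.006,-0.038,0.006],"yaw": 0},
    {"dp": [-0.013,-0.075,0.012],"yaw": 0},
    {"dp": [-0.02,-0.112,0.018],"yaw": 0},
    {"dp": [-0.026,-0.15,0.025],"yaw": 0},
    {"dp": [-0.033,-0.188,0.031],"yaw": 0},
    {"dp": [-0.04,-0.225,0.038],"yaw": 0},
    {"dp": [-0.046,-0.262,0.044],"yaw": 0},
    {"dp": [-0.053,-0.3,0.05],"yaw": 0},
    {"dp": [-0.053,-0.3,0.05],"yaw": 0},
    {"dp": [-0.053,-0.3,0.05],"yaw": 0},
    {"dp": [-0.053,-0.3,0.05],"yaw": 0},
  ],
)

```text
time_s: 9.97
tcp_pos: [0.4369, -0.4623, 0.2473]
eef_rot: [-179.8, 0.0, 40.9]
contact_force: [-0.6, 0.8, -0.8]
gripper_width: 0.0525
gripper_force: 0.0
```

```bash
python3 - <<'E'
from plant import get_state,cams
from h import *
import pickle
np.set_printoptions(precision=4,suppress=True)
s,c=pickle.load(open("pics/w4.pkl","rb"));C=cal(c,s)
f=lambda x,y:[193+x/4,21+y/4]
t=onz([f(296,492)],.0385,C)[0];k=onz([f(302,312)],.069,C)[0];rim=onz([f(20,300),f(576,300),f(300,3),f(300,586)],.046,C)
b=rim.mean(0);w=onz([f(190,530),f(402,540),f(236,445),f(352,445)],.042,C)
print("cell",t,"knob",k,"box",b,"win corners",w)
for p in w:print(np.degrees(np.arctan2(*(p-b)[1::-1])),np.hypot(*(p-b)[:2]))
print("cell ang",np.degrees(np.arctan2(*(t-b)[1::-1])),np.hypot(*(t-b)[:2]))
bar=onz([f(302,228),f(302,395)],.069,C);print("bar ang",np.degrees(np.arctan2(*(bar[1]-bar[0])[1::-1])))
st=get_state();c=cams.capture("wrist");pickle.dump((st,c),open("pics/w5.pkl","wb"))
print(st["tcp_pos"],st["eef_rot"])
C=cal(c,st);print(proj([[.495,-.414,.056],[.495,-.414,.15]],C))
cv2.imwrite("pics/w5.png",cv2.resize(c["image"][:230,:,::-1],(800,359),interpolation=cv2.INTER_CUBIC))
E
```

```text
cell [ 0.5206 -0.1562  0.0385] knob [ 0.5554 -0.1252  0.069 ] box [ 0.5563 -0.1249  0.046 ] win corners [[ 0.4947 -0.141   0.042 ]
 [ 0.5299 -0.1858  0.042 ]
 [ 0.5199 -0.1356  0.042 ]
 [ 0.5398 -0.1586  0.042 ]]
-165.39101049545343 0.06366318999548298
-113.45066524794113 0.06640119513854977
-163.73548969043338 0.03799429192737732
-116.16880787191909 0.0375375483281113
cell ang -138.78735501583344 0.04744048116921527
bar ang -138.23542584714542
[ 0.4369 -0.4623  0.2473] [-179.7964    0.0433   40.8967]
[[255.1604  96.5911]
 [255.7422  96.9761]]
```

View pics/w5.png

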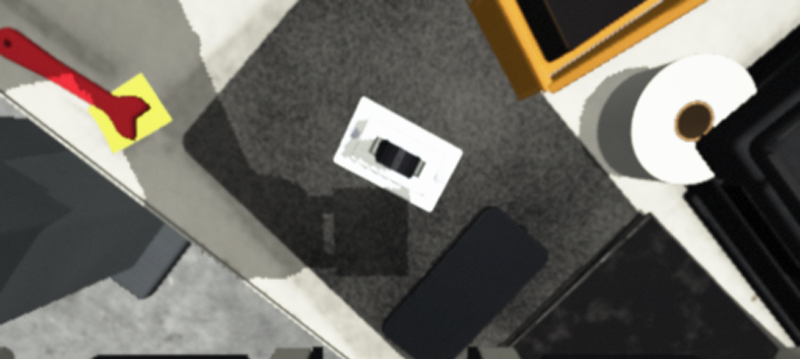

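The stand's white foot has corners (365,97), (462,152), (430,212) and (333,158), and the bow lies over its centre at (398,158). The nearest bin corner is at (545,90).

```bash
python3 - <<'E'
from h import *
import pickle
np.set_printoptions(precision=4,suppress=True)
s,c=pickle.load(open("pics/w5.pkl","rb"));C=cal(c,s);k=.64
g=cv2.cvtColor(c["image"],cv2.COLOR_RGB2GRAY)
m=np.zeros_like(g);m[55:142,205:305]=1
hs=cv2.cvtColor(c["image"],cv2.COLOR_RGB2HSV)
w=((g>150)&(m>0)).astype(np.uint8);cn=max(cv2.findContours(w,0,2)[0],key=cv2.contourArea)
r=cv2.minAreaRect(cn);bp=cv2.boxPoints(r);P=onz(bp,.0084,C)
print("foot",P.mean(0),[np.linalg.norm(P[i]-P[i-1]) for i in range(4)])
for i in(1,2):d=P[i]-P[i-1];print(np.degrees(np.arctan2(d[1],d[0])))
b=((g<60)&(m>0)).astype(np.uint8);q=np.zeros_like(b);cv2.fillPoly(q,[cn],1);b&=q
cn2=max(cv2.findContours(b,0,2)[0],key=cv2.contourArea);r2=cv2.minAreaRect(cn2);print(r2)
B=onz(cv2.boxPoints(r2),.145,C);print("bow",B.mean(0),[np.linalg.norm(B[i]-B[i-1]) for i in range(4)]);
for i in(1,2):d=B[i]-B[i-1];print(np.degrees(np.arctan2(d[1],d[0])))
u,v=r2[0];print("range z bow",(lambda o,d:o+d[0]*c["range_z"][int(v)-2:int(v)+3,int(u)-2:int(u)+3].min())(*rays([[u,v]],C)))
print("bin corner",onz(np.array([[545,90],[480,5]])*k,.155,C),onz(np.array([[515,97]])*k,.0,C))
E
```

```text
foot [ 0.4913 -0.4152  0.0084] [np.float64(0.09557998247832074), np.float64(0.05651237937834942), np.float64(0.09194313260538543), np.float64(0.058254914572790126)]
9.968276041887366
-75.61382336951804
((247.10003662109375, 97.80001068115234), (12.521980285644531, 13.86362075805664), 26.56505012512207)
bow [ 0.4897 -0.409   0.145 ] [np.float64(0.01042874762101718), np.float64(0.011199427337001154), np.float64(0.010307624300251847), np.float64(0.01125350160017845)]
12.709493253157705
-74.58244815566162
range z bow [ 0.4898 -0.409   0.1465]
bin corner [[ 0.5639 -0.4493  0.155 ]
 [ 0.5695 -0.3994  0.155 ]] [[ 0.5873 -0.4579  0.    ]]
```

```bash
python3 - <<'E'
from h import *
import pickle
np.set_printoptions(precision=4,suppress=True,linewidth=150)
c=pickle.load(open("pics/w2.pkl","rb"))[1];T=c["T_tool_cam"];K=cal({**c,"R":np.eye(3),"t":np.zeros(3)})
for u in(80,150,170,190,256):
  for v in range(225,384,12):
    z=c["range_z"][v,u];_,d=rays([[u,v]],K);p=T[:3,:3]@(d[0]*z)+T[:3,3]
    print(u,v,p,c["image"][v,u]) if z>0 and p[2]<.06 else None
E
```

```text
80 237 [ 0.0375 -0.0499 -0.0808] [11 11 14]
80 249 [ 0.0355 -0.0484 -0.0841] [ 9  9 10]
80 261 [ 0.033  -0.0476 -0.0863] [29 24 16]
80 273 [ 0.0297 -0.0477 -0.087 ] [118  97  51]
80 285 [ 0.0272 -0.0471 -0.0888] [110  88  43]
80 297 [ 0.0229 -0.0481 -0.0883] [16 13 11]
80 309 [ 0.0202 -0.0478 -0.0897] [7 9 9]
80 321 [ 0.0168 -0.048  -0.0904] [7 8 9]
80 333 [ 0.0231 -0.0407 -0.1016] [13 13 14]
80 345 [ 0.024  -0.0382 -0.106 ] [11 10 14]
80 357 [ 0.0238 -0.0366 -0.109 ] [16 17 18]
80 369 [ 0.0221 -0.0361 -0.1103] [73 73 66]
80 381 [ 0.0225 -0.0343 -0.1134] [76 75 69]
150 225 [ 0.0093 -0.0559 -0.0097] [77 78 70]
150 237 [ 0.0092 -0.0513 -0.0238] [84 83 76]
150 249 [ 0.0086 -0.0477 -0.0349] [54 54 49]
150 261 [ 0.0298 -0.0306 -0.081 ] [30 31 32]
150 273 [ 0.0278 -0.0297 -0.0843] [50 52 54]
150 297 [-0.0083 -0.0454 -0.047 ] [21 21 21]
150 333 [ 0.0231 -0.0244 -0.1018] [13 12 14]
150 345 [ 0.0233 -0.0231 -0.1055] [11 12 13]
150 357 [ 0.0231 -0.0222 -0.1084] [18 20 21]
150 369 [ 0.023  -0.0213 -0.1113] [75 76 69]
150 381 [ 0.0224 -0.0206 -0.1135] [77 77 70]
170 225 [ 0.0078 -0.0461 -0.0064]
[... 481 characters left out ...]
87 -0.0813] [30 31 32]
190 273 [ 0.0281 -0.0181 -0.0848] [49 52 53]
190 285 [ 0.0243 -0.0183 -0.0849] [64 66 64]
190 333 [ 0.0237 -0.0149 -0.1024] [13 11 14]
190 345 [ 0.0249 -0.0138 -0.1072] [12 12 14]
190 369 [ 0.0237 -0.0129 -0.1119] [76 76 70]
190 381 [ 0.0247 -0.0122 -0.1155] [75 75 69]
256 261 [ 0.03    0.0007 -0.0816] [33 34 35]
256 273 [ 0.0278  0.0007 -0.0844] [48 51 53]
256 285 [ 0.0234  0.0007 -0.0837] [103 102  96]
256 321 [ 0.0212  0.0005 -0.0958] [64 50 25]
256 333 [ 0.0243  0.0004 -0.1032] [11 12 14]
256 345 [ 0.0237  0.0004 -0.1059] [13 12 15]
256 357 [ 0.0232  0.0004 -0.1086] [18 20 22]
256 369 [ 0.0242  0.0003 -0.1125] [75 76 69]
256 381 [ 0.0234  0.0003 -0.1144] [75 75 68]
```

Call:
apply_moves(
  targets=[
    {"dp": [0.014,0.012,-0.01],"yaw": -7},
    {"dp": [0.027,0.024,-0.02],"yaw": -14},
    {"dp": [0.041,0.036,-0.03],"yaw": -21},
    {"dp": [0.0545,0.047,-0.05],"yaw": -27.5},
    {"dp": [0.0545,0.047,-0.065],"yaw": -27.5},
    {"dp": [0.0545,0.047,-0.08],"yaw": -27.5},
    {"dp": [0.0545,0.047,-0.1],"yaw": -27.5},
    {"dp": [0.0545,0.047,-0.12],"yaw": -27.5},
    {"dp": [0.0545,0.047,-0.14],"yaw": -27.5},
    {"dp": [0.0545,0.047,-0.155],"yaw": -27.5},
    {"dp": [0.0545,0.047,-0.164],"yaw": -27.5},
    {"dp": [0.0545,0.047,-0.164],"yaw": -27.5},
    {"dp": [0.0545,0.047,-0.164],"yaw": -27.5},
  ],
)

```text
time_s: 11.1
tcp_pos: [0.4919, -0.415, 0.0857]
eef_rot: [-180.0, 0.0, 13.5]
contact_force: [0.4, -0.8, 0.5]
gripper_width: 0.0522
gripper_force: 0.0
```

Call:
apply_moves(
  targets=[
    {"dp": [0,0,0],"yaw": 0},
    {"dp": [0,0,0],"yaw": 0},
    {"dp": [0,0,0],"yaw": 0},
    {"dp": [0,0,0],"yaw": 0},
    {"dp": [0,0,0],"yaw": 0},
    {"dp": [0,0,0],"yaw": 0},
    {"dp": [0,0,0],"yaw": 0},
    {"dp": [0,0,0],"yaw": 0},
  ],
  grip=0.45,
  squeeze=12,
)

```text
time_s: 11.77
tcp_pos: [0.4919, -0.4161, 0.0862]
eef_rot: [179.9, -0.0, 13.4]
contact_force: [-1.0, -0.5, 2.7]
gripper_width: 0.0243
gripper_force: 7.3
```

Call:
apply_moves(
  targets=[
    {"dp": [0,0,0.005],"yaw": 0},
    {"dp": [0,0,0.015],"yaw": 0},
    {"dp": [0,0,0.03],"yaw": 0},
    {"dp": [0,0,0.045],"yaw": 0},
    {"dp": [0,0,0.06],"yaw": 0},
    {"dp": [0,0,0.08],"yaw": 0},
    {"dp": [0,0,0.1],"yaw": 0},
    {"dp": [0,0,0.12],"yaw": 0},
    {"dp": [0,0,0.12],"yaw": 0},
    {"dp": [0,0,0.12],"yaw": 0},
  ],
)

```text
time_s: 12.6
tcp_pos: [0.4921, -0.4159, 0.2078]
eef_rot: [179.9, -0.1, 13.4]
contact_force: [-0.1, 0.3, -1.6]
gripper_width: 0.024
gripper_force: 4.1
```

```bash
python3 - <<'E'
from plant import get_state,cams
from h import *
import pickle
st=get_state();print(st["tcp_pos"],st["eef_rot"],st["gripper_width"],st["gripper_force"])
tip=st["tcp_pos"]-[0,0,.0776]
A=[]
for n in("scene","side","wrist"):
    c=cams.capture(n);C=cal(c,st);u,v=proj([tip],C)[0].astype(int);pickle.dump((st,c),open(f"pics/t_{n}.pkl","wb"))
    v0=max(v-60,0);u0=u-40;v0=min(v0,384-100)
    print(n,u,v,u0,v0);A.append(cv2.resize(c["image"][v0:v0+100,u0:u0+80,::-1],(264,330),interpolation=cv2.INTER_CUBIC))
cv2.imwrite("pics/t.png",np.hstack(A))
E
```

```text
[ 0.49210676 -0.41592261  0.20775261] [ 1.79899263e+02 -1.44137556e-01  1.34369284e+01] 0.024031917499263304 4.069107100367546
scene 264 233 224 173
side 293 160 253 100
wrist 252 192 212 132
```

View pics/t.png

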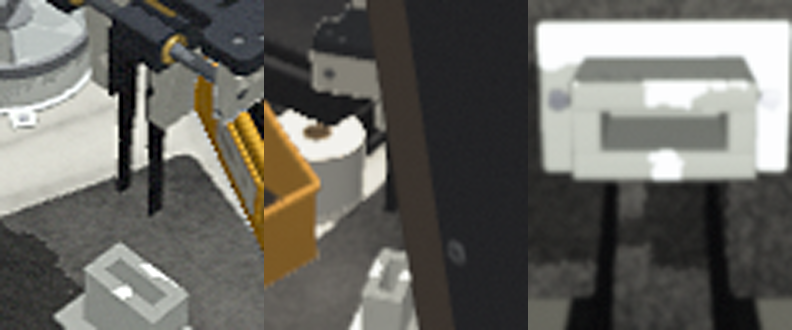

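The tongs are held upright and clear of the stand. In the scene crop the tips are at (123,190) and (154,213); in the wrist tile they are symmetric at (608,185) and (716,185), about 24 mm apart inside. Moving over the window with the legs tangential.

Call:
apply_moves(
  targets=[
    {"dp": [0.004,0.035,0],"yaw": 4},
    {"dp": [0.008,0.07,0],"yaw": 8},
    {"dp": [0.012,0.105,0],"yaw": 12},
    {"dp": [0.016,0.14,0],"yaw": 16},
    {"dp": [0.02,0.175,0],"yaw": 20},
    {"dp": [0.024,0.21,0],"yaw": 24},
    {"dp": [0.028,0.245,0],"yaw": 28},
    {"dp": [0.0295,0.2605,-0.02],"yaw": 28},
    {"dp": [0.0295,0.2605,-0.04],"yaw": 28},
    {"dp": [0.0295,0.2605,-0.046],"yaw": 28},
    {"dp": [0.0295,0.2605,-0.046],"yaw": 28},
    {"dp": [0.0295,0.2605,-0.046],"yaw": 28},
  ],
)

```text
time_s: 13.75
tcp_pos: [0.5209, -0.1558, 0.1596]
eef_rot: [-180.0, 0.1, 41.4]
contact_force: [0.7, -0.1, 0.2]
gripper_width: 0.0243
gripper_force: 4.1
```

```bash
python3 - <<'E'
from plant import get_state,cams
from h import *
import pickle
np.set_printoptions(precision=4,suppress=True)
st=get_state();print(st["tcp_pos"],st["eef_rot"],st["gripper_width"],st["gripper_force"])
c=cams.capture("wrist");C=cal(c,st);pickle.dump((st,c),open("pics/w6.pkl","wb"))
R=Ro.from_euler("xyz",st["eef_rot"],degrees=True).as_matrix();p=st["tcp_pos"]
tip=lambda x,y,z=.0776:p+R@[x,y,z]
print("pred tips",proj([tip(0,-.0135),tip(0,.0135)],C),"cell top",proj([[.5212,-.1555,.0385]],C),"knob",proj([[.5567,-.125,.069]],C))
g=cv2.cvtColor(c["image"],cv2.COLOR_RGB2GRAY)
u,v=proj([[.5212,-.1555,.0385]],C)[0].astype(int)
for y in range(v-28,v+26,3):print(y,''.join(f"{a:4d}" for a in g[y,u-40:u+41:3]))
print("cols",u-40)
E
```

```text
[ 0.5209 -0.1558  0.1596] [-179.9686    0.0765   41.4195] 0.024339475764622177 4.068511873483658
pred tips [[237.2983 192.1067]
 [269.7645 192.0874]] cell top [[253.4437 177.7635]] knob [[254.3018 132.8256]]
149  227 226 226 227 227 227 227 228 220 144  84  67  84 174  98  75  81  90 205 227 228 227 227 227 227 227 226
152  227 227 227 227 227 227 227 227 193 202 128  85  83 172  97  74 125 121 205 227 227 227 227 227 226 227 227
155  227 227 227 226 227 227 227 210 217 117 184 166  80 163  87  76 180 105 192 225 228 227 227 227 226 227 227
158  227 226 227 227 227 227 225 198 205 116 213 250 233 223 153 178 190 170 128 203 227 227 227 227 227 227 227
161  227 227 227 227 227 227 199 224 122 179 210 250 250 214 189 189 189 188 107 192 223 227 227 227 227 227 226
164  228 227 226 227 227 220 207 206 126 188 189 203 175  81  79 161 189 188 171 139 193 226 227 227 227 227 227
167  226 227 227 227 226 193 226 120 181 188 189 135  11  10   9  21 174 189 189 105 192 222 227 226 227 227 227
170  225 227 226 227 210 221 200 136 188 189 188  79  35 125 119  46 116 187 188 169 135 196 227 227 
[... 450 characters left out ...]
6 181 182 178
185  136 155 217 182  92 103 106 106 120 160 173 176 134 107 126 191 173 166 144 120 105 104  89 207 182 170 144
188   84 111 150 138  87 104 104  93  23 105 107 108 107 107 108 108 105 101  19  97 104 105  97 156 160 133  87
191   86  82  87  86  49  60  90  84  13 101 105 106 105 107 106 106 105  97  12  92  97  77  53  81 103  85  85
194  142 100  84  83  76  61  47  32   9  71  89  96  99 100 100  96  94  76  12  39  47  53  69  83  83 108 220
197  167 184 206 110  91  83  81  40  11  51  51  47  49  47  47  46  48  47  13  41  79  82  83 108 219 238 224
200  236 235 234 235 233 197 130  42  12  77  82  82  81  79  80  81  82  77  10  40  98 155 213 230 228 222 215
cols 213
```

The cell sits midway between the legs (columns 246–261, legs at 237 and 267) and its top is at the predicted row. Going down through the window.

Call:
apply_moves(
  targets=[
    {"dp": [0,0,-0.008],"yaw": 0},
    {"dp": [0,0,-0.016],"yaw": 0},
    {"dp": [0,0,-0.024],"yaw": 0},
    {"dp": [0,0,-0.032],"yaw": 0},
    {"dp": [0,0,-0.04],"yaw": 0},
    {"dp": [0,0,-0.048],"yaw": 0},
    {"dp": [0,0,-0.056],"yaw": 0},
    {"dp": [0,0,-0.064],"yaw": 0},
    {"dp": [0,0,-0.068],"yaw": 0},
    {"dp": [0,0,-0.068],"yaw": 0},
    {"dp": [0,0,-0.068],"yaw": 0},
  ],
)

```text
time_s: 14.72
tcp_pos: [0.5211, -0.1552, 0.0915]
eef_rot: [-180.0, 0.0, 41.4]
contact_force: [0.4, 0.3, -0.2]
gripper_width: 0.0241
gripper_force: 4.1
```

Call:
apply_moves(
  targets=[
    {"dp": [0,0,0],"yaw": 0},
    {"dp": [0,0,0],"yaw": 0},
    {"dp": [0,0,0],"yaw": 0},
    {"dp": [0,0,0],"yaw": 0},
    {"dp": [0,0,0],"yaw": 0},
    {"dp": [0,0,0],"yaw": 0},
  ],
  grip=0.6,
  squeeze=14,
)

```text
time_s: 15.22
tcp_pos: [0.5213, -0.1552, 0.092]
eef_rot: [180.0, -0.0, 41.4]
contact_force: [0.2, -0.5, 0.9]
gripper_width: 0.0222
gripper_force: 14.0
```

Call:
apply_moves(
  targets=[
    {"dp": [0,0,0],"yaw": 0},
    {"dp": [0,0,0],"yaw": 0},
    {"dp": [0,0,0.004],"yaw": 0},
    {"dp": [0,0,0.01],"yaw": 0},
    {"dp": [0,0,0.018],"yaw": 0},
    {"dp": [0,0,0.026],"yaw": 0},
    {"dp": [0,0,0.036],"yaw": 0},
    {"dp": [0,0,0.048],"yaw": 0},
    {"dp": [0,0,0.062],"yaw": 0},
    {"dp": [0,0,0.078],"yaw": 0},
    {"dp": [0,0,0.095],"yaw": 0},
    {"dp": [0,0,0.112],"yaw": 0},
    {"dp": [0,0,0.126],"yaw": 0},
    {"dp": [0,0,0.136],"yaw": 0},
    {"dp": [0,0,0.142],"yaw": 0},
    {"dp": [0,0,0.145],"yaw": 0},
    {"dp": [0,0,0.145],"yaw": 0},
    {"dp": [0,0,0.145],"yaw": 0},
    {"dp": [0,0,0.145],"yaw": 0},
    {"dp": [0,0,0.145],"yaw": 0},
  ],
  squeeze=20,
)

```text
time_s: 16.88
tcp_pos: [0.5207, -0.1552, 0.2358]
eef_rot: [-179.9, 0.1, 41.4]
contact_force: [0.1, -1.1, -1.3]
gripper_width: 0.0219
gripper_force: 20.0
```

```bash
python3 - <<'E'
from plant import get_state,cams
from h import *
np.set_printoptions(precision=4,suppress=True)
st=get_state();p=st["tcp_pos"];print(p,st["gripper_width"],st["gripper_force"])
top=p-[0,0,.0535]; top[2]=.0385+p[2]-.092
for n in("wrist","scene"):
    c=cams.capture(n);C=cal(c,st)
    q=proj([top,top-[0,0,.0345]],C);print(n,q)
    g=cv2.cvtColor(c["image"],cv2.COLOR_RGB2GRAY);u,v=q.mean(0).astype(int)
    for y in range(v-20,v+24,2):print(y,''.join(f"{a:4d}" for a in g[y,u-30:u+31:3]),f"{c['range_z'][y,u]:.3f}")
    o,d=rays([[u,v]],C);print(o+d[0]*c["range_z"][v,u])
    b=onz([proj([[.5212,-.1555,.0385]],C)[0]],.0385,C)
    uu,vv=proj([[.5212,-.1555,.0385]],C)[0].astype(int);print("old spot",uu,vv,g[vv-4:vv+8:3,uu-6:uu+7:3])
E
```

```text
[ 0.5207 -0.1552  0.2358] 0.021911038888706574 19.988129138946533
wrist [[253.7135 201.8442]
 [253.5941 188.2903]]
175  144 104  91  85  69  57  65  85  99 101 105 102  98  88  72  58  72 166 187 196 236 0.379
177  166 154 158 101  90  84  72  63  61  57  58  59  60  62  70  85  90 185 221 239 247 0.369
179  236 234 238 215 148 104  91  91  87  85  85  84  85  88  91 100 134 218 251 252 240 0.362
181  242 241 242 240 235 227 177 143  91  75  70  79 106 122 159 211 233 238 244 239 229 0.364
183  242 241 241 239 240 239 240 232  74  15  15  27 183 212 226 235 237 237 236 233 225 0.251
185  242 242 240 238 241 240 239 183  12  13  11  11  74 220 217 229 235 235 233 229 219 0.245
187  243 243 241 240 241 227 156  79  11  11  11  10  12 189 121 222 233 235 232 225 215 0.239
189  243 243 241 240 241 162  33  26  10  12  11   9  10  69  34 215 228 233 226 216 221 0.235
191  243 243 243 242 242 136   9   8  13  26  34  17  11  12  21 217 220 225 216 217 229 0.227
193  243 243 243 242 241 118  13  11  66 107 110  91  30  13  16 218 221 213 216 227 233 0.226
195  242 242 242 241 241  90  12  4
[... 2815 characters left out ...]
178 114  99 218 212 214 209 202 203 199 188 192 201 209 214 212 212 207 212 209 212 1.148
161  129 217 217 211 207 211 207 193 187 188 206 197 165 151 135 136 152 181 221 214 211 1.138
163  216 212 208 211 205 197 190 196 210 212 145 131 160 160 162 162 159 160 110 162 219 1.053
165  212 208 203 196 191 198 205 209 180 152 158 155 176 194 154 190 182 161 156 149 155 1.053
167  209 203 193 198 204 207 207 179 132 156 176 188 189 197 148 135 189 189 189 160 156 1.048
169  211 206 191 196 204 209 207 138 155 188 188 190 189 157 162  77 191 188 190 186 188 1.037
[ 0.5163 -0.16    0.1717]
old spot 218 189 [[ 72 136 133 134 141]
 [130 163 132 135 140]
 [ 96 121 140 145 149]
 [ 68  71  72  70  77]]
```

The cell is in the tongs with its underside at about 0.14 m, and its old spot is empty. I'll hold briefly to check it stays still, then hand in.

Call:
apply_moves(
  targets=[
    {"dp": [0,0,0],"yaw": 0},
    {"dp": [0,0,0],"yaw": 0},
    {"dp": [0,0,0],"yaw": 0},
    {"dp": [0,0,0],"yaw": 0},
    {"dp": [0,0,0],"yaw": 0},
    {"dp": [0,0,0],"yaw": 0},
    {"dp": [0,0,0],"yaw": 0},
    {"dp": [0,0,0],"yaw": 0},
    {"dp": [0,0,0],"yaw": 0},
    {"dp": [0,0,0],"yaw": 0},
  ],
)

```text
time_s: 17.82
tcp_pos: [0.5211, -0.1552, 0.2367]
eef_rot: [180.0, 0.0, 41.4]
contact_force: [0.5, -0.4, -0.7]
gripper_width: 0.0221
gripper_force: 20.0
```

```bash
python3 - <<'E'
from plant import get_state,cams,r
import cv2
g=cv2.cvtColor(cams.capture("scene")["image"],cv2.COLOR_RGB2GRAY)
for y in range(145,160,3):print(g[y,200:240:3])
st=get_state();print(st["gripper_width"])
if (g[145:155,212:222]<40).mean()>.3 and st["gripper_width"]>.0205: print(r.close_job())
E
```

```text
[207 206 207 213   9  31  24 146 220 206  93 157 219 217]
[ 88 201 204 216   0  23  20  47 191 221 216 212 213 208]
[206 209 218 191 122  11  16 231 215 213 210 207 208 204]
[213 122 184 218 217   2  21 216 207 203 198 189 201 204]
[202 207 209 210 209 208 203 194 197 205 204 208 209 208]
0.022086764924058127
the job is handed in; nothing more can be done
None
```

The tall cell is out of the box and held still in the larger tongs, its underside about 14 cm above the bench, and I handed the job in after about 18 s of robot time; no verdict came back.

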